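# Clamp a cam-lock coupling onto the adaptor of the test stand

## Robot

A 6-joint arm with a two-finger parallel gripper is mounted at the origin on the work surface. World frame = base frame: x ahead of the robot, y to its left, z up, the work surface at z = 0. Lengths are in m, angles in rad, forces in N, time in s.
With the tool pointing down it reaches from about 0.35 to 0.775 m from the base axis. Payload 7.3 kg.
Tool frame: the origin (TCP) lies on the centre line of the jaws, within the pads' length; the fingertips stand 11 mm ahead of it and the grasp point (between the pads) lies 8 mm behind it; x points along the fingers, z is the direction in which the jaws open and shut, and the axes are right-handed (so a half turn about x gives the same grasp; the last joint's range is limited). The gripper opens to 92 mm and grips with 3 to 60 N. Pads are 19 mm wide; open, the fingers measure 130 mm over their backs; the gripper's body (75 mm by 190 mm) begins 47 mm behind the grasp point.
Start: joints at [-1.33, 0.342, 1.524, -0, 1.275, -0.146], TCP at [0.198, -0.486, 0.238] pointing down, gripper open.
Joint ranges: [-2.53, 2.53], [-0.77, 2.02], [0.04, 2.7], [-1, 4.14], [0.28, 2.66], [-3.11, 3.11]. Speed limits (rad/s): [2.57, 2.57, 3.14, 3.14, 3.14, 3.14].

## Interface

Orientations are given as a rotation vector (axis times angle).
In Python, from workcell import ctrl gives the robot as it stands.
- The arm moves only by the tool jog_arm, never from a script. Its argument "series" is one flat list of numbers, 7 for each row, row after row: the turn, a rotation vector about the tool's x, y, z in rad, then the shift along the tool's x, y, z in cm, then the closure in counts, from 0 (fully open) to 255 (shut). In form: [rx, ry, rz, x, y, z, grip, rx, ry, rz, x, y, z, grip, ...]. A call has 1 to 12 rows; each row is the pose to reach, as a shift and turn from the pose commanded when the call began, along the tool's axes at that moment; what a row does not reach only later rows make up. A row lasts 1/8 s, in which the tool goes at most 62.5 mm and 10.7 degrees, less where a joint would pass 70% of its speed; a pose out of reach is approached as far as the arm can. A call with a gripper value outside its range is refused whole. The fingers move at their own pace and stop on an object; "newtons" is the grip in N (left out, the last holds). Time passes only in rows, so rows that repeat a pose let the fingers close. It gives the time, the measured TCP pose, the force and the opening at its end, in the units of the state.
- ctrl.read_state(): the state, without advancing time (a new reading comes with each control period).
- ctrl.camera(name): name is "scene" or "top"; returns a dict with "frame" (384x512x3 uint8, blue, green, red), "fx", "fy", "cx", "cy" (pixels), "position" and "attitude" of the camera in the world. Camera axes: x right, y up, looking along -z (the intrinsics and any distortion apply to the point x, -y, -z); pixel columns grow to the right and rows downward; lengths in m; the calibration is good to about 2 mm. A picture is of the moment at which its call begins. There is no depth.
- ctrl.sign_off(): hands the job in, once; it reports no verdict.
The state is a dict: "time_s": time; "qpos": joint angles; "joint_vel": joint speeds; "tau": joint torques, N m; "ee_pos": TCP position; "ee_rot": TCP orientation; "force": force on the tool from outside, world axes, zero at the start; "torque": the same for the moment, N m; "finger_gap": opening from 0.0 (shut) to 1.0 (fully open).
Only numpy, scipy, OpenCV 4.12 (cv2) and the standard library are available. Lean on these libraries where they do the work, as an engineer would, in place of code of your own. Each camera call takes 0.05 s, during which the arm holds its last target. There are 200 camera calls.

## Task

Take the two-armed coupling, push it mouth down over the grooved adaptor on the stand until it is fully home with both of its cam arms still raised, then swing the two cam arms down to their stops, one after the other, so that the coupling stays locked home. Press firmly but gently: the adaptor is sprung and must never be pushed down near the end of its travel. Leave the other things on the table where they are.

Things in the scene. Friction and masses are not known exactly. Their poses are not given: they have to be found in the camera images.
- coupling_center (a point): Centre of the loose aluminium coupling: round cap 46 mm across, 44 mm tall, 0.3 to 0.6 kg, closed on top, standing mouth down (mouth 22 mm below this point). z up along its bore (35.5 mm across, 37.5 mm deep). On its +x and -x sides flat pads for gripping: 52 mm over the outside, 22 mm wide, from 3 to 43 mm above the mouth. On its +y and -y sides the steel cam arms a and b.
- coupling: The same coupling, origin at the centre of its mouth, same axes. Each arm's pivot is 24 mm from the bore's axis (to +y or -y) and 13.5 mm above the mouth.
- cam_a (a joint): Angle (rad) of the arm on the coupling's +y side: 0 raised (outward, 40 deg above level), 1.48 down at its stop (outward, 45 deg below level). Stays where left: a stiff pivot, so 1 to 3 N are needed near its end, a little more as the cam takes hold. Above 0.3 rad its cam juts into the bore and keeps the coupling off the adaptor.
- cam_b (a joint): The same for the arm on the coupling's -y side.
- cam_a_tip (a point): End of cam arm a, mid-thickness: a flat bar 62 mm long from pivot to end, 11 mm wide (18 mm at the end), 5 mm thick.
- cam_b_tip (a point): End of cam arm b, the same bar.
- shoulder (a point): Centre of the adaptor's shoulder (a disc 46 mm across), 60 mm above the table when unloaded, z up along the adaptor. The coupling is home when its mouth lies on it. Above it: groove 23 mm across; lip 34 mm across from 18 to 35 mm up, top 3 mm tapered to 29; then a black seal, 29 mm across, its top 43.5 mm up.
- adaptor (a joint): How far (m) the sprung adaptor is pushed down into its sleeve: gives 1 mm per 3 N, hits its end at 12 mm. Never push it more than 10 mm (30 N, the coupling's weight included). The seal meets the coupling's roof 6 mm before home and resists with 8 to 12 N until home, so the adaptor sinks meanwhile; then it grips and hardly springs back.
- stand: The fixed stand, origin under it on the table: plate 110 mm square, 12 mm thick, with a sleeve 42 mm across up to 40 mm above the table, in which the upright adaptor rides on a stiff spring.
- bushing_mid (a point): Bystander: a plain aluminium ring without arms, 46 mm in diameter, 34 mm tall; this point half-way up. Leave it.
- foot_a: Bystander: levelling foot, black base 34 mm in diameter with a steel stem, 35 mm tall; origin under its base. Leave it.
- foot_b: Bystander: a second such foot. Leave it.
- screwdriver_grip (a point): Bystander: screwdriver lying beyond the work. Leave it.
- jar: Bystander: clear jar 80 mm in diameter, 110 mm tall, to the left; origin under it. Leave it.
Not all that is in view belongs to the job. What is shaped like the coupling but blue is not meant.

How it is judged:
On the way, in this order (a step that is already met when the one before it is completed fails the run):
1. the coupling is pushed fully home on the adaptor (mouth within 1.5 mm of the shoulder) with both cam arms still raised (z of coupling in the frame of shoulder below 0.0015 m and horizontal distance between coupling and shoulder below 0.003 m and value of joint each of cam_a, cam_b below 0.5 rad), for 0.1 s.
2. one cam arm is down (above 1.38 rad) with its cam in the groove (horizontal distance between coupling and shoulder below 0.004 m and z of coupling in the frame of shoulder below 0.006 m and value of joint any of cam_a, cam_b above 1.38 rad), for 0.1 s.
3. both cam arms are down (value of joint each of cam_a, cam_b above 1.38 rad), for 0.1 s.
At the end, for the whole second after the job is handed in: The coupling sits on the adaptor, its mouth within 2 mm of the shoulder, centred within 3 mm, upright within 0.06 rad, at rest, with both cam arms down (above 1.38 of 1.48 rad) (all of step 3 and z of coupling in the frame of shoulder below 0.002 m and horizontal distance between coupling and shoulder below 0.003 m and angle between coupling's own z axis and vertical below 0.06 rad and linear speed of coupling below 0.01 m/s); the robot touches nothing.
It fails at once if the sprung adaptor pushed down more than 10 mm (value of joint adaptor above 0.01 m).
It fails at once if a bystander moved more than 30 mm (distance of any of bushing_mid, foot_a, foot_b, screwdriver_grip, jar from where it was at the start of the episode above 0.03 m).
It also fails if it takes over 72 s, if anything falls off the work surface, if the arm or the gripper's body presses on something with over 40 N, if the wrist force passes 120 N, or if a joint passes its speed limit or range.

## Working session

There is one attempt and no reset: what is moved stays moved. The work goes in short steps, Python scripts to look and compute and a tool call to move; the robot and the scene stay as the last step left them, time stands still between calls to the robot, and variables do not carry over. Pictures are saved under pics/ and viewed, about 8 in all and at most 12, crops included, and the job is handed in when it is done.

Besides the shell and the picture viewer there is one more tool, called after ">>>" as name(argument=value, ...) on one line, values as JSON. jog_arm: Moves the arm, as the interface text tells. Its arguments: {"type":"object","properties":{"series":{"type":"array"},"newtons":{"type":"number"}},"required":["series"]}

```bash
ls; mkdir -p pics
cat > h.py <<'E'
import numpy as np, cv2
from scipy.spatial.transform import Rotation as R
from workcell import ctrl
def rot(a):
    a=np.array(a,float)
    if a.shape==(3,3): return a
    return R.from_rotvec(a).as_matrix() if a.size==3 else R.from_quat(a).as_matrix()
def ray(c,u,v):
    d=rot(c["attitude"])@np.array([(u-c["cx"])/c["fx"],-(v-c["cy"])/c["fy"],-1]); return np.array(c["position"]),d
def onz(c,u,v,z):
    p,d=ray(c,u,v); return p+d*(z-p[2])/d[2]
def proj(c,P):
    q=rot(c["attitude"]).T@(np.array(P)-np.array(c["position"])); return np.array([c["cx"]+c["fx"]*q[0]/-q[2],c["cy"]-c["fy"]*q[1]/-q[2]])
def tooldelta(s,target):  # world target TCP -> cm tool shift
    return rot(s["ee_rot"]).T@(np.array(target)-np.array(s["ee_pos"]))*100
E
python3 - <<'E'
from h import *
s=ctrl.read_state(); print(s); print(rot(s["ee_rot"]).round(3))
a=ctrl.camera("scene"); b=ctrl.camera("top")
for n,c in(("scene",a),("top",b)):
    print({k:v for k,v in c.items() if k!="frame"}); cv2.imwrite(f"pics/{n}0.png",c["frame"])
cv2.imwrite("pics/both0.png",cv2.resize(np.vstack([a["frame"],b["frame"]]),None,fx=.78,fy=.78))
E
```

```text
pics
{'time_s': 0.0, 'qpos': array([-1.32999293e+00,  3.42704681e-01,  1.52499423e+00, -6.77434973e-06,
        1.27539305e+00, -1.46007001e-01]), 'joint_vel': array([ 0.00025416,  0.00046062,  0.00198388, -0.00016768, -0.00035494,
       -0.0006538 ]), 'tau': array([ 1.23516391e-03, -4.31244707e+01, -2.44215649e+01,  7.17649539e-02,
        5.59275644e-02, -1.46168359e-04]), 'ee_pos': array([ 0.19797306, -0.485833  ,  0.23706226]), 'ee_rot': array([ 0.92069622,  1.36886528, -0.91904123]), 'force': array([ 0.57061347, -0.38510065,  0.21118634]), 'torque': array([ 0.03356983, -0.05032064,  0.00229167]), 'finger_gap': 0.9969813401524598}
[[-0.     0.926  0.377]
 [ 0.001  0.377 -0.926]
 [-1.     0.    -0.001]]
{'fx': 422.00435341872594, 'fy': 422.00435341872594, 'cx': 256.3584795933371, 'cy': 194.108107034633, 'position': array([ 1.09133455, -0.21127979,  0.71388186]), 'attitude': array([0.73526636, 0.41537044, 0.91947611])}
{'fx': 478.0080761724778, 'fy': 478.0080761724778, 'cx': 255.5469662095898, 'cy': 188.3242226887983, 'position': array([0.33482454, 0.17359731, 1.16069437]), 'attitude': array([ 0.12504075, -0.17404873, -1.55017937])}
```

View pics/scene0.png

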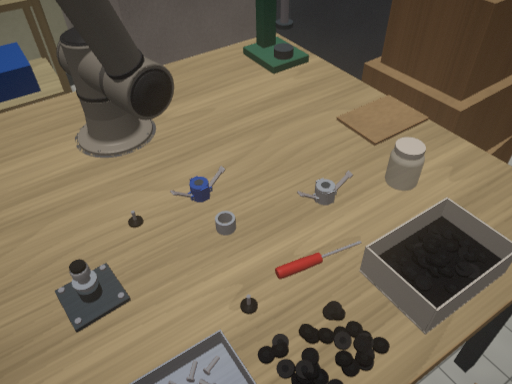

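View pics/top0.png

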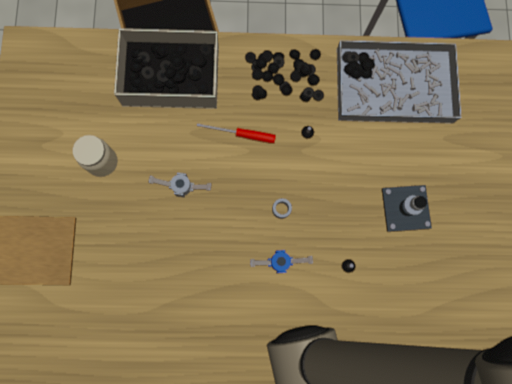

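The scene view shows three candidates:
- Silver two-armed coupling at scene (325,191) / top (180,184).
- Blue look-alike at scene (200,189) / top (281,261), which is the decoy.
- Plain ring at scene (226,222) / top (282,208), which is the bushing.

I choose the silver one. The stand is at scene (90,290) / top (407,208). Next is one close crop to check the choice.

Run:
```python
from h import *
a=ctrl.camera("scene"); b=ctrl.camera("top")
A=a["frame"];B=b["frame"]
f=lambda I,u,v,w:cv2.resize(I[v-w*3//4:v+w*3//4,u-w:u+w],(400,300),interpolation=cv2.INTER_CUBIC)
cv2.imwrite("pics/crop1.png",np.vstack([np.hstack([f(A,325,188,40),f(B,181,184,40)]),np.hstack([f(A,92,285,60),f(B,407,208,40)])]))
print("coup", onz(b,180,184,.044), onz(a,325,182,.044),"arms",onz(b,152,181,.06),onz(b,210,187,.06))
print("stand",onz(b,407,208,.012),"sealtop",onz(b,420,202,.1035))
```

```text
coup [0.55804344 0.31929975 0.044     ] [0.5531386  0.32673308 0.044     ] arms [0.56076721 0.38261883 0.06      ] [0.5490013  0.24704323 0.06      ]
stand [ 0.51479932 -0.23363922  0.012     ] sealtop [ 0.51473093 -0.23166019  0.1035    ]
```

View pics/crop1.png

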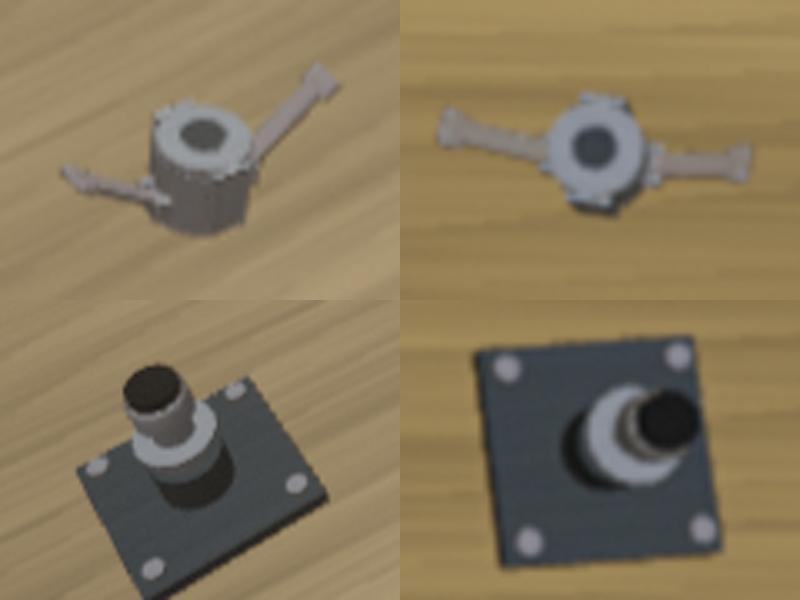

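The crop confirms it: bare aluminium cap, two raised steel arms left and right in the top view, pads across from them. Next I measure the coupling and adaptor from both views.

```bash
cat >> h.py <<'E'
def tri(rays):
    M=np.zeros((3,3));w=np.zeros(3)
    for p,d in rays:
        d=d/np.linalg.norm(d);Q=np.eye(3)-np.outer(d,d);M+=Q;w+=Q@p
    return np.linalg.solve(M,w)
def rowto(s,pos,yaw_z,tilt=None):
    "tool row (rot, cm) for TCP pos with tool x down and tool z at world yaw yaw_z"
    z=np.array([np.cos(yaw_z),np.sin(yaw_z),0]);x=np.array([0,0,-1.]);T=np.column_stack([x,np.cross(z,x),z])
    if tilt is not None: T=R.from_rotvec(tilt).as_matrix()@T
    R0=rot(s["ee_rot"]); return np.r_[R.from_matrix(R0.T@T).as_rotvec().round(3),tooldelta(s,pos).round(2)]
E
python3 - <<'E'
from h import *
a=ctrl.camera("scene"); b=ctrl.camera("top"); s=ctrl.read_state()
for n,pa,pb,z in(("cap",(326,185),(179.8,183.6),.044),("seal",(77.6,266.4),(420.6,202),.1035)):
    print(n,onz(a,*pa,z),onz(b,*pb,z),tri([ray(a,*pa),ray(b,*pb)]))
print("scene tips",onz(a,285+66/5,158+175/5,.0534),onz(a,285+322/5,158+82/5,.0534))
t1,t2=onz(b,151.4,179.6,.0534),onz(b,209,186.6,.0534); print(t1,t2,(t1+t2)/2); d=t1-t2; print(np.arctan2(d[1],d[0]))
# stand plate screws
k=[(508,368),(678,355),(530,542),(703,528)]
print("plate",np.mean([onz(b,367+(u-400)/5,178+(v-300)/5,.014) for u,v in k],0))
k=[(97,467),(235,391),(153,563),(297,484)]
print("plate s",np.mean([onz(a,32+u*.3,240+(v-300)*.3,.014) for u,v in k],0))
print(rowto(s,[.5,-.1,.237],np.pi*0-.09),rowto(s,[.554,.32,.2],-.09))
E
```

```text
cap [0.56257778 0.32177119 0.044     ] [0.55900218 0.31981267 0.044     ] [0.5604209  0.3215432  0.04210544]
seal [ 0.52186228 -0.23303383  0.1035    ] [ 0.51475509 -0.2330366   0.1035    ] [ 0.51596652 -0.23417842  0.09780409]
scene tips [0.55470834 0.24489789 0.0534    ] [0.57297998 0.38426136 0.0534    ]
[0.5654557  0.38545193 0.0534    ] [0.55120118 0.24986063 0.0534    ] [0.55832844 0.31765628 0.0534    ]
1.4660525350440268
plate [ 0.51569565 -0.235375    0.014     ]
plate s [ 0.51581151 -0.23310824  0.014     ]
[ -1.094  -0.     -0.      0.06   42.53  -24.37 ] [ -1.094  -0.     -0.      3.78   63.37  -61.23 ]
```

>>> jog_arm(series=[-1.11, 0, 0, 0, 42.5, -24.4, 0, -1.11, 0, 0, 0, 42.5, -24.4, 0, -1.11, 0, 0, 0, 42.5, -24.4, 0, -1.11, 0, 0, 0, 42.5, -24.4, 0, -1.11, 0, 0, 0, 42.5, -24.4, 0, -1.11, 0, 0, 0, 42.5, -24.4, 0, -1.11, 0, 0, 0, 42.5, -24.4, 0, -1.11, 0, 0, 0, 42.5, -24.4, 0, -1.11, 0, 0, 3.8, 63.4, -61.2, 0, -1.11, 0, 0, 3.8, 63.4, -61.2, 0, -1.11, 0, 0, 3.8, 63.4, -61.2, 0, -1.11, 0, 0, 3.8, 63.4, -61.2, 0])

```text
time_s: 1.8
ee_pos: [0.5319, 0.149, 0.2152]
ee_rot: [0.058, 1.57, -0.058]
force: [0.5, -0.9, -1.1]
finger_gap: 1.0
```

Run:
```python
from h import *
s=ctrl.read_state(); print(s["ee_pos"],s["force"],rot(s["ee_rot"]).round(3)); print(rowto(s,[.5595,.320,.12],-.11),rowto(s,[.5595,.320,.02],-.11))
```

```text
[0.53188366 0.14901818 0.21522858] [ 0.51918991 -0.85372839 -1.08010975] [[ 0.     0.074  0.997]
 [-0.     0.997 -0.074]
 [-1.    -0.     0.   ]]
[ 0.036  0.     0.     9.52  17.26   1.49 ] [ 0.036  0.     0.    19.52  17.26   1.48 ]
```

>>> jog_arm(series=[0.036, 0, 0, 5, 17.25, 1.5, 0, 0.036, 0, 0, 5, 17.25, 1.5, 0, 0.036, 0, 0, 5, 17.25, 1.5, 0, 0.036, 0, 0, 9.5, 17.25, 1.5, 0, 0.036, 0, 0, 9.5, 17.25, 1.5, 0, 0.036, 0, 0, 9.5, 17.25, 1.5, 0])

```text
time_s: 2.55
ee_pos: [0.5603, 0.3176, 0.1217]
ee_rot: [0.087, 1.568, -0.087]
force: [0.2, -0.6, 0.3]
finger_gap: 0.997
```

Run:
```python
from h import *
s=ctrl.read_state(); print(s["ee_pos"],s["force"]); print(rowto(s,[.5595,.320,.019],-.11))
b=ctrl.camera("top");a=ctrl.camera("scene")
f=lambda I,u,v,w:cv2.resize(I[v-w*3//4:v+w*3//4,u-w:u+w],(400,300),interpolation=cv2.INTER_CUBIC)
cv2.imwrite("pics/above.png",np.hstack([f(a["frame"],325,175,60),f(b["frame"],180,184,60)]))
```

```text
[0.56029928 0.3175598  0.12172807] [ 0.17660573 -0.56889409  0.27041935]
[-1.000e-03  1.000e-03 -1.000e-03  1.027e+01  2.300e-01 -1.200e-01]
```

View pics/above.png

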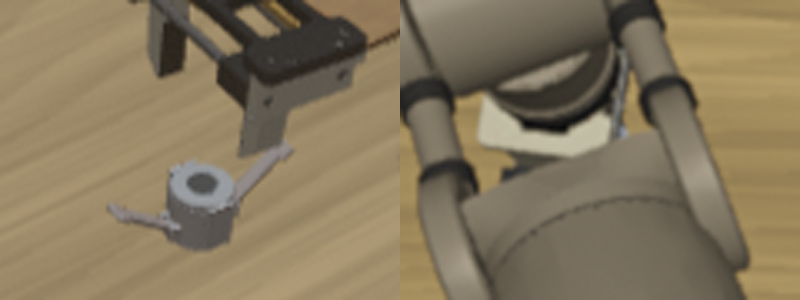

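The crop shows the open jaws above the coupling, one finger on each pad side and clear of the arms. The arm itself hides the coupling in the top view. Going down to grip.

>>> jog_arm(series=[0, 0, 0, 5, 0, 0, 0, 0, 0, 0, 8, 0.1, 0, 0, 0, 0, 0, 10, 0.1, 0, 0, 0, 0, 0, 10, 0.1, 0, 0, 0, 0, 0, 10, 0.1, 0, 255, 0, 0, 0, 10, 0.1, 0, 255, 0, 0, 0, 10, 0.1, 0, 255, 0, 0, 0, 10, 0.1, 0, 255, 0, 0, 0, 10, 0.1, 0, 255, 0, 0, 0, 10, 0.1, 0, 255, 0, 0, 0, 10, 0.1, 0, 255, 0, 0, 0, 10, 0.1, 0, 255], newtons=35)

```text
time_s: 4.15
ee_pos: [0.5598, 0.3189, 0.0206]
ee_rot: [0.086, 1.569, -0.086]
force: [0.1, -0.3, 2.8]
finger_gap: 0.565
```

>>> jog_arm(series=[0, 0, 0, -5, 0, 0, 255, 0, 0, 0, -10, 0, 0, 255, 0, 0, 0, -16, 0, 0, 255, 0, 0, 0, -16, 0, 0, 255, 0, 0, 0, -16, 0, 0, 255])

```text
time_s: 4.78
ee_pos: [0.5585, 0.3184, 0.1782]
ee_rot: [0.085, 1.573, -0.088]
force: [0.3, -0.1, -6.4]
finger_gap: 0.565
```

Run:
```python
from h import *
s=ctrl.read_state(); print(s["ee_pos"],s["force"],s["finger_gap"]); print(rowto(s,[.5155,-.2345,.18],-.09))
```

```text
[0.55850616 0.31839331 0.17819084] [ 0.31220986 -0.06562001 -6.37561472] 0.564760276993319
[-2.000e-02 -3.000e-03  2.000e-03 -8.000e-02 -5.543e+01  1.800e+00]
```

>>> jog_arm(series=[0, 0, 0, 0, -10, 0, 255, 0, 0, 0, 0, -20, 0.6, 255, 0, 0, 0, 0, -30, 1, 255, 0, 0, 0, 0, -40, 1.4, 255, 0, 0, 0, 0, -55.4, 1.8, 255, 0, 0, 0, 0, -55.4, 1.8, 255, 0, 0, 0, 0, -55.4, 1.8, 255, 0, 0, 0, 0, -55.4, 1.8, 255, 0, 0, 0, 0, -55.4, 1.8, 255, 0, 0, 0, 0, -55.4, 1.8, 255, 0, 0, 0, 0, -55.4, 1.8, 255, 0, 0, 0, 0, -55.4, 1.8, 255])

```text
time_s: 6.28
ee_pos: [0.5164, -0.2322, 0.1792]
ee_rot: [0.086, 1.571, -0.084]
force: [-0.1, 0.6, -4.7]
finger_gap: 0.564
```

Run:
```python
from h import *
s=ctrl.read_state(); print(s["ee_pos"],s["force"],s["qpos"].round(2))
a=ctrl.camera("scene");b=ctrl.camera("top")
f=lambda I,u,v,w:cv2.resize(I[v-w*3//4:v+w*3//4,u-w:u+w],(400,300),interpolation=cv2.INTER_CUBIC)
cv2.imwrite("pics/carry.png",np.hstack([f(a["frame"],88,256,60),f(b["frame"],407,208,60)]))
print(proj(a,s["ee_pos"]),proj(b,s["ee_pos"]))
```

```text
[ 0.51642915 -0.23218749  0.17922079] [-0.05656547  0.58303004 -4.6793351 ] [-0.56  0.47  1.49  0.    1.18 -0.45]
[ 63.20364477 236.67852665] [433.47361723 195.42665725]
```

View pics/carry.png

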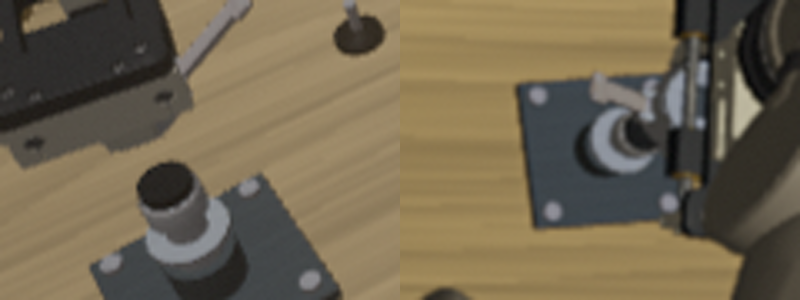

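>>> jog_arm(series=[0, 0, 0, 2.5, -0.3, 0, 255, 0, 0, 0, 5, -0.3, 0, 255, 0, 0, 0, 5, -0.3, 0, 255, 0, 0, 0, 5, -0.3, 0, 255])

```text
time_s: 6.88
ee_pos: [0.5171, -0.2366, 0.1314]
ee_rot: [0.085, 1.568, -0.086]
force: [0.2, -0.4, -5.0]
finger_gap: 0.565
```

Run:
```python
from h import *
for n,(x0,y0,w,h) in(("scene",(60,250,40,50)),("top",(395,190,45,30))):
    I=cv2.imread(f"pics/{n}0.png")[y0:y0+h,x0:x0+w].max(2)
    m=(I<40).astype(np.uint8); k,l,st,ce=cv2.connectedComponentsWithStats(m)
    c=ctrl.camera(n)
    for st_,ce_ in zip(st[1:],ce[1:]):
        if st_[4]>20: u=ce_+[x0,y0]; print(n,st_,u,onz(c,*u,.0993))
s=ctrl.read_state(); print(s["ee_pos"],s["force"],rot(s["ee_rot"]).round(3).tolist())
a=ctrl.camera("scene");b=ctrl.camera("top")
f=lambda I,u,v,w:cv2.resize(I[v-w*3//4:v+w*3//4,u-w:u+w],(400,300),interpolation=cv2.INTER_CUBIC)
cv2.imwrite("pics/near.png",np.hstack([f(a["frame"],80,262,40),f(b["frame"],415,208,40)]))
P=np.array([.5155,-.2345,0])
for c,n in((a,"a"),(b,"b")): print(n,[proj(c,P+[dx,dy,.06]).round(1).tolist() for dx,dy in((.023,0),(-.023,0),(0,.023),(0,-.023))])
```

```text
scene [13 16 12  7 27] [ 79.         270.22222222] [ 0.52791527 -0.23360537  0.0993    ]
scene [30 36 10 14 56] [ 95.71428571 293.89285714] [ 0.59403798 -0.22461109  0.0993    ]
top [ 20   6  12  12 103] [420.23300971 201.73786408] [ 0.51606011 -0.23383937  0.0993    ]
top [ 5 11 10 15 48] [402.70833333 209.33333333] [ 0.49789639 -0.19270794  0.0993    ]
[ 0.51718677 -0.2368887   0.13172949] [-0.32320892 -0.74542672 -4.52422891] [[0.002, 0.109, 0.994], [-0.001, 0.994, -0.109], [-1.0, -0.001, 0.002]]
a [[86.8, 287.1], [79.4, 270.3], [95.0, 272.9], [70.7, 284.4]]
b [[413.8, 195.1], [414.8, 214.4], [404.7, 204.5], [424.0, 204.8]]
```

View pics/near.png

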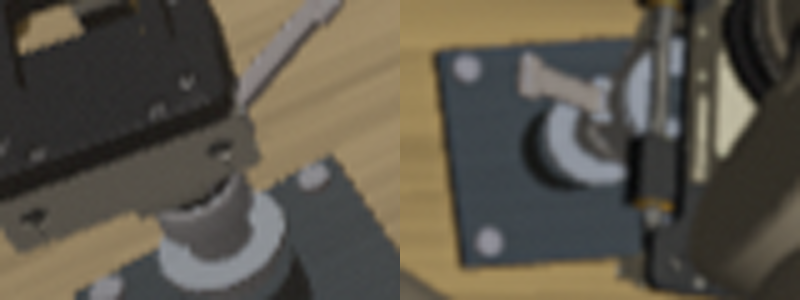

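The near crop shows the coupling just above the seal, roughly concentric, with the shoulder's left and right edges at scene (71.6,283) and (97,275). I shift 1.3 mm in y and go down gently, watching the force.

>>> jog_arm(series=[0, 0, 0, 0, 0.12, -0.05, 255, 0, 0, 0, 0, 0.12, -0.05, 255, 0, 0, 0, 0.3, 0.12, -0.05, 255, 0, 0, 0, 0.6, 0.12, -0.05, 255, 0, 0, 0, 0.8, 0.12, -0.05, 255, 0, 0, 0, 0.8, 0.12, -0.05, 255, 0, 0, 0, 0.8, 0.12, -0.05, 255, 0, 0, 0, 0.8, 0.12, -0.05, 255])

```text
time_s: 8.07
ee_pos: [0.5161, -0.2355, 0.1225]
ee_rot: [0.086, 1.569, -0.087]
force: [-0.1, 0.1, -5.3]
finger_gap: 0.562
```

```bash
cat > st.py <<'E'
from h import *
s=ctrl.read_state(); print(s["time_s"],s["ee_pos"].round(4),s["force"].round(2),s["torque"].round(3),rot(s["ee_rot"]).round(3).tolist(),s["finger_gap"])
E
python3 st.py
```

```text
8.075 [ 0.5161 -0.2355  0.1225] [-0.11  0.12 -5.34] [-0.056 -0.092  0.017] [[0.0, 0.11, 0.994], [-0.0, 0.994, -0.11], [-1.0, -0.0, 0.0]] 0.5623709351026959
```

>>> jog_arm(series=[0, 0, 0, 0.3, 0, 0, 255, 0, 0, 0, 0.6, 0, 0, 255, 0, 0, 0, 0.8, 0, 0, 255, 0, 0, 0, 1.0, 0, 0, 255, 0, 0, 0, 1.0, 0, 0, 255, 0, 0, 0, 1.0, 0, 0, 255])

```text
time_s: 8.82
ee_pos: [0.5161, -0.2355, 0.1124]
ee_rot: [0.086, 1.569, -0.087]
force: [-0.6, 0.1, -4.4]
finger_gap: 0.565
```

>>> jog_arm(series=[0, 0, 0, 0.1, 0, 0, 255, 0, 0, 0, 0.2, 0, 0, 255, 0, 0, 0, 0.3, 0, 0, 255, 0, 0, 0, 0.4, 0, 0, 255, 0, 0, 0, 0.4, 0, 0, 255])

```text
time_s: 9.45
ee_pos: [0.516, -0.2355, 0.1082]
ee_rot: [0.086, 1.569, -0.086]
force: [0.1, -1.3, -5.1]
finger_gap: 0.562
```

>>> jog_arm(series=[0, 0, 0, 0.3, 0, 0, 255, 0, 0, 0, 0.6, 0, 0, 255, 0, 0, 0, 0.9, 0, 0, 255, 0, 0, 0, 1.2, 0, 0, 255, 0, 0, 0, 1.5, 0, 0, 255, 0, 0, 0, 1.7, 0, 0, 255, 0, 0, 0, 1.7, 0, 0, 255])

```text
time_s: 10.32
ee_pos: [0.516, -0.2354, 0.0912]
ee_rot: [0.086, 1.569, -0.086]
force: [-0.7, 0.1, -5.4]
finger_gap: 0.567
```

>>> jog_arm(series=[0, 0, 0, 0.2, 0, 0, 255, 0, 0, 0, 0.4, 0, 0, 255, 0, 0, 0, 0.6, 0, 0, 255, 0, 0, 0, 0.8, 0, 0, 255, 0, 0, 0, 0.8, 0, 0, 255])

```text
time_s: 10.95
ee_pos: [0.5161, -0.2355, 0.0838]
ee_rot: [0.086, 1.569, -0.087]
force: [-2.2, 1.7, 2.8]
finger_gap: 0.564
```

>>> jog_arm(series=[0, 0, 0, 0.1, 0, 0, 255, 0, 0, 0, 0.2, 0, 0, 255, 0, 0, 0, 0.3, 0, 0, 255, 0, 0, 0, 0.3, 0, 0, 255])

```text
time_s: 11.45
ee_pos: [0.5161, -0.2356, 0.0804]
ee_rot: [0.086, 1.569, -0.087]
force: [-1.8, 0.9, 3.6]
finger_gap: 0.565
```

>>> jog_arm(series=[0, 0, 0, 0.1, 0, 0, 255, 0, 0, 0, 0.2, 0, 0, 255, 0, 0, 0, 0.25, 0, 0, 255, 0, 0, 0, 0.25, 0, 0, 255])

```text
time_s: 11.95
ee_pos: [0.5161, -0.2356, 0.0779]
ee_rot: [0.086, 1.569, -0.087]
force: [-2.7, 1.1, 5.5]
finger_gap: 0.56
```

>>> jog_arm(series=[0, 0, 0, 0.1, 0, 0, 255, 0, 0, 0, 0.2, 0, 0, 255, 0, 0, 0, 0.2, 0, 0, 255])

```text
time_s: 12.32
ee_pos: [0.5161, -0.2355, 0.0762]
ee_rot: [0.086, 1.569, -0.087]
force: [-3.5, 0.3, 7.6]
finger_gap: 0.564
```

>>> jog_arm(series=[0, 0, 0, 0.1, 0, 0, 255, 0, 0, 0, 0.15, 0, 0, 255, 0, 0, 0, 0.15, 0, 0, 255])

```text
time_s: 12.7
ee_pos: [0.5161, -0.2356, 0.0751]
ee_rot: [0.086, 1.569, -0.087]
force: [-3.6, 2.5, 10.3]
finger_gap: 0.567
```

>>> jog_arm(series=[0, 0, 0, 0.1, 0, 0, 255, 0, 0, 0, 0.1, 0, 0, 255, 0, 0, 0, 0.1, 0, 0, 255])

```text
time_s: 13.08
ee_pos: [0.5161, -0.2356, 0.0744]
ee_rot: [0.086, 1.568, -0.087]
force: [-4.7, 3.1, 13.3]
finger_gap: 0.566
```

>>> jog_arm(series=[0, 0, 0, 0.06, 0, 0, 255, 0, 0, 0, 0.06, 0, 0, 255, 0, 0, 0, 0.06, 0, 0, 255])

```text
time_s: 13.45
ee_pos: [0.5162, -0.2355, 0.074]
ee_rot: [0.086, 1.568, -0.087]
force: [-5.8, 2.8, 14.1]
finger_gap: 0.566
```

>>> jog_arm(series=[0, 0, 0, -0.15, 0, 0, 255, 0, 0, 0, -0.3, 0, 0, 255, 0, 0, 0, -0.42, 0, 0, 255, 0, 0, 0, -0.42, 0, 0, 255, 0, 0, 0, -0.42, 0, 0, 255])

```text
time_s: 14.08
ee_pos: [0.5161, -0.2356, 0.0771]
ee_rot: [0.086, 1.569, -0.087]
force: [-1.9, 1.5, 5.3]
finger_gap: 0.566
```

>>> jog_arm(series=[0, 0, 0, -0.15, 0, 0, 255, 0, 0, 0, -0.15, 0, 0, 0, 0, 0, 0, -0.15, 0, 0, 0, 0, 0, 0, -0.15, 0, 0, 0, 0, 0, 0, -0.15, 0, 0, 0, 0, 0, 0, -0.15, 0, 0, 0, 0, 0, 0, -4, 0, 0, 0, 0, 0, 0, -10, 0, 0, 0, 0, 0, 0, -14, 0, 0, 0, 0, 0, 0, -14, 0, 0, 0])

```text
time_s: 15.32
ee_pos: [0.5175, -0.2363, 0.2207]
ee_rot: [0.083, 1.562, -0.089]
force: [-0.7, 0.4, -0.2]
finger_gap: 0.998
```

```bash
python3 st.py
python3 - <<'E'
from h import *
a=ctrl.camera("scene");b=ctrl.camera("top")
f=lambda I,u,v,w:cv2.resize(I[v-w*3//4:v+w*3//4,u-w:u+w],(400,300),interpolation=cv2.INTER_CUBIC)
cv2.imwrite("pics/home.png",np.hstack([f(a["frame"],85,262,60),f(b["frame"],407,208,60)]))
y=np.array([.109,.994,0]);C=np.array([.5161,-.2350,.0583])
for sg in(1,-1): print("tip",(C+sg*.0715*y+[0,0,.0534]).round(4),[proj(c,C+sg*.0715*y+[0,0,.0534]).round(1) for c in(a,b)])
print("captop",[proj(c,C+[0,0,.044]).round(1) for c in(a,b)])
E
```

```text
15.325 [ 0.5175 -0.2363  0.2207] [-0.72  0.4  -0.23] [ 0.027 -0.092  0.017] [[0.006, 0.11, 0.994], [-0.004, 0.994, -0.11], [-1.0, -0.003, 0.007]] 0.9980487164804394
tip [ 0.5239 -0.1639  0.1117] [array([113.9, 247.3]), array([391.4, 196.9])]
tip [ 0.5083 -0.3061  0.1117] [array([ 31.9, 277.6]), array([454.2, 204.8])]
captop [array([ 75.8, 265.2]), array([421.2, 201.5])]
```

View pics/home.png

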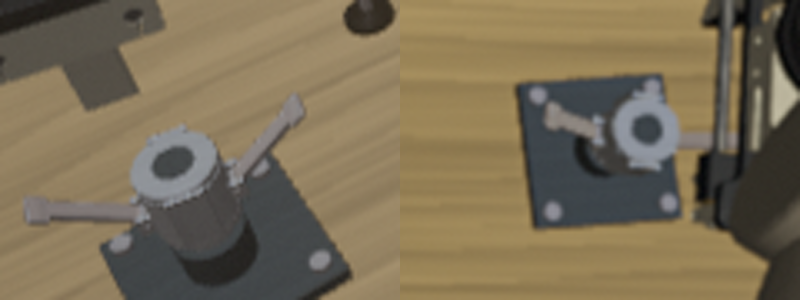

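The crops show the coupling seated upright and covering the shoulder: cap top at scene (77,266) against (76,265) predicted. Both arms are still raised, with tips at scene (113,247) and (34,280). I now work out the arc for pressing the first arm (+y) with the jaws closed.

```bash
cat > arc.py <<'E'
from h import *
def wp(sg,th,tau,extra=0.,zm=.058,C=(.5161,-.2350)):
    "TCP pose pressing arm sg at angle th (deg above level), tool tilt tau (deg, body outward), extra mm backed off along tool"
    e=sg*np.array([.109,.994,0]);t=np.radians(th);ta=np.radians(tau);k=np.clip((th+tau)/10,-1,1);s=51+6*k
    P=np.array([24+s*np.cos(t)-2.5*np.sin(t),13.5+s*np.sin(t)+2.5*np.cos(t)])
    u=np.array([np.sin(ta),np.cos(ta)]);f=np.array([np.cos(ta),-np.sin(ta)])
    q=P-9.5*k*f+(11+extra)*u
    pos=np.array([*C,zm])+e*q[0]/1e3+np.array([0,0,q[1]/1e3])
    ax=np.cross([0,0,1],e)  # rotates z toward e
    return pos,ax*ta
def rows(sg,lst):
    s=ctrl.read_state()
    for th,tau,ex in lst:
        p,t=wp(sg,th,tau,ex); print(th,tau,rowto(s,p,-.109,t).tolist(),p.round(4))
E
python3 -c "
from arc import *
rows(1,[(40,0,60),(40,0,15)])"
```

```text
40 0 [-0.001, -0.0, -0.0, 3.56, 5.69, 0.03] [ 0.5223 -0.1788  0.1811]
40 0 [-0.001, -0.0, -0.0, 8.06, 5.69, 0.03] [ 0.5223 -0.1788  0.1361]
```

>>> jog_arm(series=[0, 0, 0, 1, 5.7, 0, 255, 0, 0, 0, 3.5, 5.7, 0, 255, 0, 0, 0, 3.5, 5.7, 0, 255, 0, 0, 0, 3.5, 5.7, 0, 255, 0, 0, 0, 3.5, 5.7, 0, 255, 0, 0, 0, 3.5, 5.7, 0, 255, 0, 0, 0, 5, 5.7, 0, 255, 0, 0, 0, 7, 5.7, 0, 255, 0, 0, 0, 7, 5.7, 0, 255])

```text
time_s: 16.55
ee_pos: [0.5211, -0.1783, 0.1449]
ee_rot: [0.088, 1.573, -0.085]
force: [0.3, 0.9, -0.4]
finger_gap: 0.068
```

```bash
python3 st.py; python3 -c "
from arc import *
rows(1,[(40,0,2),(35,0,0),(30,0,0),(24,0,0),(18,0,0),(12,0,0),(6,4,0),(0,8,0),(-6,12,0),(-12,15,0),(-18,18,0),(-24,21,0),(-30,24,0),(-35,25,0),(-40,25,0),(-45,25,0)])"
```

```text
16.55 [ 0.5211 -0.1783  0.1449] [ 0.33  0.95 -0.43] [-0.011 -0.093  0.01 ] [[-0.004, 0.11, 0.994], [0.002, 0.994, -0.11], [-1.0, 0.001, -0.004]] 0.06831515078604097
40 0 [-0.001, -0.004, -0.001, 2.19, -0.04, 0.13] [ 0.5223 -0.1788  0.1231]
35 0 [-0.001, -0.004, -0.001, 2.77, 0.28, 0.13] [ 0.5226 -0.1756  0.1172]
30 0 [-0.001, -0.004, -0.001, 3.18, 0.57, 0.13] [ 0.5229 -0.1728  0.1132]
24 0 [-0.001, -0.004, -0.001, 3.7, 0.86, 0.13] [ 0.5232 -0.1698  0.108 ]
18 0 [-0.001, -0.004, -0.001, 4.25, 1.1, 0.13] [ 0.5235 -0.1675  0.1025]
12 0 [-0.001, -0.004, -0.001, 4.82, 1.28, 0.14] [ 0.5237 -0.1657  0.0968]
6 4 [-0.001, -0.004, -0.071, 5.34, 1.47, 0.14] [ 0.5239 -0.1637  0.0916]
0 8 [-0.001, -0.004, -0.141, 5.9, 1.68, 0.14] [ 0.5241 -0.1616  0.086 ]
-6 12 [-0.001, -0.004, -0.211, 6.47, 1.83, 0.14] [ 0.5243 -0.1602  0.0802]
-12 15 [-0.001, -0.004, -0.263, 7.06, 1.93, 0.14] [ 0.5244 -0.1592  0.0743]
-18 18 [-0.001, -0.004, -0.316, 7.64, 1.97, 0.15] [ 0.5245 -0.1588  0.0686]
-24 21 [-0.0, -0.004, -0.368, 8.19, 1.96, 0.15] [ 0.5244 -0.1589  0.063 ]
-30 24 [-0.0, -0.004, -0.42, 8.73, 1.9, 0.15] [ 0.5244 -0.1595  0.0577]
-35 25 [-0.0, -0.004, -0.438, 9.13, 1.85, 0.15] [ 0.5243 -0.1599  0.0537]
-40 25 [-0.0, -0.004, -0.438, 9.45, 1.63, 0.15] [ 0.5241 -0.1621  0.0504]
-45 25 [-0.0, -0.004, -0.438, 9.76, 1.38, 0.15] [ 0.5238 -0.1646  0.0474]
```

>>> jog_arm(series=[0, 0, 0, 1.2, 0, 0.1, 255, 0, 0, 0, 2.2, 0, 0.1, 255, 0, 0, 0, 2.8, 0.3, 0.1, 255, 0, 0, 0, 3.2, 0.6, 0.1, 255, 0, 0, 0, 3.7, 0.9, 0.1, 255, 0, 0, 0, 4.2, 1.1, 0.1, 255, 0, 0, 0, 4.2, 1.1, 0.1, 255])

```text
time_s: 17.42
ee_pos: [0.5244, -0.1676, 0.1046]
ee_rot: [0.087, 1.569, -0.086]
force: [0.3, 0.8, -0.4]
finger_gap: 0.003
```

```bash
python3 st.py; python3 -c "
from arc import *
rows(1,[(18,0,0),(12,0,0),(6,4,0),(0,8,0),(-6,12,0),(-12,15,0),(-18,18,0),(-24,21,0),(-30,24,0),(-35,25,0),(-40,25,0),(-45,25,0)])"
```

```text
17.425 [ 0.5244 -0.1676  0.1046] [ 0.25  0.82 -0.44] [-0.009 -0.123 -0.054] [[-0.0, 0.11, 0.994], [0.0, 0.994, -0.11], [-1.0, 0.0, -0.0]] 0.003119293715489569
18 0 [-0.001, -0.0, -0.0, 0.21, 0.0, -0.09] [ 0.5235 -0.1675  0.1025]
12 0 [-0.001, -0.0, -0.0, 0.78, 0.18, -0.09] [ 0.5237 -0.1657  0.0968]
6 4 [-0.001, -0.0, -0.07, 1.3, 0.38, -0.09] [ 0.5239 -0.1637  0.0916]
0 8 [-0.001, -0.0, -0.14, 1.87, 0.59, -0.09] [ 0.5241 -0.1616  0.086 ]
-6 12 [-0.001, -0.0, -0.21, 2.44, 0.74, -0.09] [ 0.5243 -0.1602  0.0802]
-12 15 [-0.001, -0.0, -0.262, 3.03, 0.84, -0.09] [ 0.5244 -0.1592  0.0743]
-18 18 [-0.001, -0.0, -0.314, 3.6, 0.88, -0.09] [ 0.5245 -0.1588  0.0686]
-24 21 [-0.001, -0.0, -0.367, 4.16, 0.87, -0.09] [ 0.5244 -0.1589  0.063 ]
-30 24 [-0.001, -0.0, -0.419, 4.69, 0.81, -0.09] [ 0.5244 -0.1595  0.0577]
-35 25 [-0.001, -0.0, -0.437, 5.09, 0.76, -0.09] [ 0.5243 -0.1599  0.0537]
-40 25 [-0.001, -0.0, -0.437, 5.42, 0.54, -0.09] [ 0.5241 -0.1621  0.0504]
-45 25 [-0.001, -0.0, -0.437, 5.72, 0.29, -0.09] [ 0.5238 -0.1646  0.0474]
```

>>> jog_arm(series=[0, 0, 0, 0.5, 0.1, -0.1, 255, 0, 0, 0, 0.8, 0.2, -0.1, 255, 0, 0, -0.07, 1.3, 0.4, -0.1, 255, 0, 0, -0.14, 1.9, 0.6, -0.1, 255, 0, 0, -0.14, 1.9, 0.6, -0.1, 255])

```text
time_s: 18.05
ee_pos: [0.5239, -0.1608, 0.0854]
ee_rot: [-0.025, 1.575, -0.194]
force: [0.0, 0.4, 0.3]
finger_gap: 0.003
```

>>> jog_arm(series=[0, 0, -0.07, 0.55, 0.05, 0, 255, 0, 0, -0.12, 1.1, 0.1, 0, 255, 0, 0, -0.12, 1.1, 0.1, 0, 255])

```text
time_s: 18.42
ee_pos: [0.5238, -0.1621, 0.0745]
ee_rot: [-0.118, 1.575, -0.288]
force: [0.1, 1.0, -0.0]
finger_gap: 0.004
```

```bash
python3 st.py
python3 - <<'E'
from arc import *
a=ctrl.camera("scene");b=ctrl.camera("top")
f=lambda I,u,v,w:cv2.resize(I[v-w*3//4:v+w*3//4,u-w:u+w],(400,300),interpolation=cv2.INTER_CUBIC)
cv2.imwrite("pics/press.png",np.hstack([f(a["frame"],85,262,60),f(b["frame"],407,208,60)]))
rows(1,[(-12,15,0),(-18,18,0),(-24,21,0),(-30,24,0),(-35,25,0),(-40,25,0),(-45,25,0)])
E
```

```text
18.425 [ 0.5238 -0.1621  0.0745] [ 0.14  1.05 -0.01] [ 0.149 -0.085  0.031] [[-0.029, 0.105, 0.994], [-0.254, 0.961, -0.109], [-0.967, -0.256, -0.001]] 0.003924992583150568
-12 15 [-0.001, -0.001, -0.003, -0.02, 0.35, -0.01] [ 0.5244 -0.1592  0.0743]
-18 18 [-0.001, -0.001, -0.056, 0.52, 0.54, -0.01] [ 0.5245 -0.1588  0.0686]
-24 21 [-0.001, -0.001, -0.108, 1.06, 0.67, -0.01] [ 0.5244 -0.1589  0.063 ]
-30 24 [-0.001, -0.001, -0.16, 1.59, 0.75, -0.0] [ 0.5244 -0.1595  0.0577]
-35 25 [-0.001, -0.001, -0.178, 1.99, 0.81, -0.0] [ 0.5243 -0.1599  0.0537]
-40 25 [-0.001, -0.001, -0.178, 2.36, 0.68, -0.0] [ 0.5241 -0.1621  0.0504]
-45 25 [-0.001, -0.001, -0.178, 2.72, 0.52, -0.0] [ 0.5238 -0.1646  0.0474]
```

View pics/press.png

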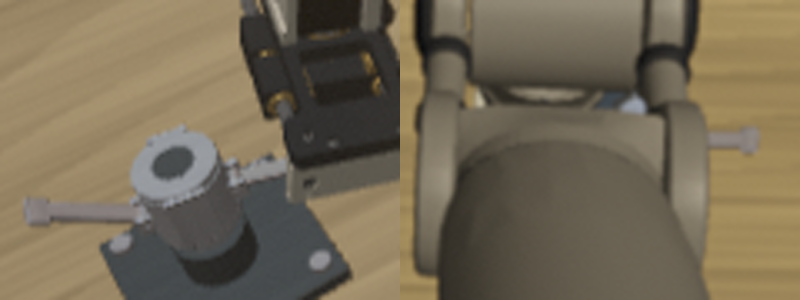

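The crop shows arm a turned to about level under the fingers, and the coupling still upright. I continue along the arc.

>>> jog_arm(series=[0, 0, -0.03, 0.2, 0.3, 0, 255, 0, 0, -0.06, 0.5, 0.5, 0, 255, 0, 0, -0.11, 1.05, 0.65, 0, 255, 0, 0, -0.16, 1.6, 0.75, 0, 255, 0, 0, -0.16, 1.6, 0.75, 0, 255])

```text
time_s: 19.15
ee_pos: [0.5243, -0.1592, 0.0573]
ee_rot: [-0.244, 1.568, -0.414]
force: [-0.9, -0.2, 0.4]
finger_gap: 0.009
```

>>> jog_arm(series=[0, 0, -0.02, 0.4, 0.05, 0, 255, 0, 0, -0.02, 0.75, -0.05, 0, 255, 0, 0, -0.02, 0.75, -0.05, 0, 255])

```text
time_s: 19.52
ee_pos: [0.5241, -0.1632, 0.0508]
ee_rot: [-0.26, 1.566, -0.431]
force: [0.3, 0.1, 0.5]
finger_gap: 0.003
```

```bash
python3 st.py
python3 - <<'E'
from arc import *
rows(1,[(-40,25,0),(-45,25,0),(-45,25,-3)])
E
```

```text
19.525 [ 0.5241 -0.1632  0.0508] [0.27 0.13 0.51] [ 0.18  -0.233  0.083] [[-0.047, 0.1, 0.994], [-0.423, 0.899, -0.11], [-0.905, -0.426, 0.0]] 0.0033490717301959453
-40 25 [-0.001, -0.0, 0.003, -0.01, 0.12, -0.01] [ 0.5241 -0.1621  0.0504]
-45 25 [-0.001, -0.0, 0.003, 0.37, 0.02, -0.01] [ 0.5238 -0.1646  0.0474]
-45 25 [-0.001, -0.0, 0.003, 0.67, 0.02, -0.01] [ 0.5237 -0.1658  0.0447]
```

>>> jog_arm(series=[0, 0, 0, 0.2, -0.05, 0, 255, 0, 0, 0, 0.4, -0.1, 0, 255, 0, 0, 0, 0.4, -0.1, 0, 255])

```text
time_s: 19.9
ee_pos: [0.5239, -0.1655, 0.0477]
ee_rot: [-0.261, 1.565, -0.431]
force: [1.4, 1.5, 2.0]
finger_gap: 0.002
```

>>> jog_arm(series=[0, 0, 0, 0.1, -0.05, 0, 255, 0, 0, 0, 0.15, -0.05, 0, 255, 0, 0, 0, 0.15, -0.05, 0, 255])

```text
time_s: 20.27
ee_pos: [0.5237, -0.1663, 0.0465]
ee_rot: [-0.261, 1.565, -0.431]
force: [-0.3, 2.9, 1.1]
finger_gap: 0.006
```

>>> jog_arm(series=[0, 0, 0, 0.1, -0.05, 0, 255, 0, 0, 0, 0.15, -0.05, 0, 255, 0, 0, 0, 0.15, -0.05, 0, 255])

```text
time_s: 20.65
ee_pos: [0.5235, -0.1676, 0.0454]
ee_rot: [-0.261, 1.566, -0.431]
force: [0.5, 4.5, 2.3]
finger_gap: 0.004
```

>>> jog_arm(series=[0, 0, 0, 0.1, 0, 0, 255, 0, 0, 0, 0.2, 0, 0, 255, 0, 0, 0, 0.2, 0, 0, 255])

```text
time_s: 21.02
ee_pos: [0.5235, -0.1687, 0.0437]
ee_rot: [-0.261, 1.565, -0.431]
force: [1.0, 3.1, 4.0]
finger_gap: 0.005
```

```bash
python3 st.py
python3 - <<'E'
from h import *
a=ctrl.camera("scene")
f=lambda I,u,v,w:cv2.resize(I[v-w*3//4:v+w*3//4,u-w:u+w],(640,480),interpolation=cv2.INTER_CUBIC)
cv2.imwrite("pics/press2.png",f(a["frame"],90,262,45))
E
```

```text
21.025 [ 0.5235 -0.1687  0.0437] [1.04 3.08 4.02] [ 0.456 -0.221  0.043] [[-0.047, 0.099, 0.994], [-0.424, 0.899, -0.11], [-0.905, -0.426, 0.0]] 0.004925233176882189
```

View pics/press2.png

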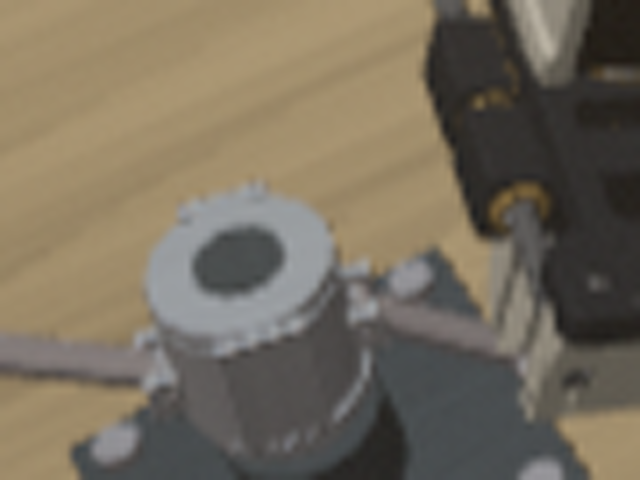

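Run:
```python
from h import *
a=ctrl.camera("scene")
e=np.array([.109,.994,0]);C=np.array([.5161,-.2350,.0575])
for th in(-25,-35,-45,-50):
    t=np.radians(th)
    print(th,[((proj(a,C+e*(.024+s*np.cos(t))+[0,0,.0135+s*np.sin(t)])-[45,229])*7.11).round(0).tolist() for s in(0,.02,.04)])
```

```text
-25 [[349.0, 295.0], [427.0, 288.0], [502.0, 281.0]]
-35 [[349.0, 295.0], [423.0, 297.0], [495.0, 299.0]]
-45 [[349.0, 295.0], [417.0, 306.0], [483.0, 317.0]]
-50 [[349.0, 295.0], [414.0, 310.0], [476.0, 326.0]]
```

Arm a appears to be at its stop: its image slope, about 0.29, matches or exceeds the slope predicted for -45°, and the force is rising. I back off, rise, and cross over to arm b.

>>> jog_arm(series=[0, 0, 0, -2, 0.3, 0, 255, 0, 0, 0, -5, 0.3, 0, 255, 0, 0, 0, -10, 0.3, 0, 255, 0, 0, 0.15, -14, -2, 0, 255, 0, 0, 0.3, -16, -5, 0, 255, 0, 0, 0.44, -17, -5, 0, 255, 0, 0, 0.44, -17, -5, 0, 255, 0, 0, 0.44, -17, -5, 0, 255])

```text
time_s: 22.12
ee_pos: [0.5255, -0.1413, 0.2174]
ee_rot: [0.085, 1.572, -0.088]
force: [-0.8, 0.0, -0.1]
finger_gap: 0.004
```

```bash
python3 st.py
python3 - <<'E'
from arc import *
rows(-1,[(40,0,80),(40,0,20)])
E
```

```text
22.125 [ 0.5255 -0.1413  0.2174] [-0.77  0.01 -0.14] [-0.023 -0.083  0.021] [[-0.003, 0.11, 0.994], [-0.002, 0.994, -0.11], [-1.0, -0.002, -0.003]] 0.003566925878970425
40 0 [-0.001, -0.003, 0.002, 1.66, -15.07, 0.11] [ 0.5099 -0.2912  0.2011]
40 0 [-0.001, -0.003, 0.002, 7.66, -15.05, 0.12] [ 0.5099 -0.2912  0.1411]
```

>>> jog_arm(series=[0, 0, 0, 0, -5, 0, 255, 0, 0, 0, 0.5, -10, 0, 255, 0, 0, 0, 1.5, -15.05, 0.1, 255, 0, 0, 0, 1.5, -15.05, 0.1, 255, 0, 0, 0, 1.5, -15.05, 0.1, 255, 0, 0, 0, 4, -15.05, 0.1, 255, 0, 0, 0, 7.5, -15.05, 0.1, 255, 0, 0, 0, 7.5, -15.05, 0.1, 255, 0, 0, 0, 7.5, -15.05, 0.1, 255])

```text
time_s: 23.25
ee_pos: [0.5118, -0.2905, 0.145]
ee_rot: [0.084, 1.568, -0.086]
force: [0.4, -1.1, 1.1]
finger_gap: 0.005
```

```bash
python3 st.py
python3 - <<'E'
from arc import *
rows(-1,[(40,0,2),(30,0,0),(24,0,0),(18,0,0),(12,0,0),(6,4,0),(0,8,0),(-6,12,0),(-12,15,0)])
E
```

```text
23.25 [ 0.5118 -0.2905  0.145 ] [ 0.4  -1.1   1.14] [-0.037 -0.093 -0.005] [[0.001, 0.108, 0.994], [-0.001, 0.994, -0.108], [-1.0, -0.001, 0.001]] 0.005291372276075857
40 0 [0.001, 0.001, 0.001, 2.19, -0.09, -0.18] [ 0.5099 -0.2912  0.1231]
30 0 [0.001, 0.001, 0.001, 3.18, -0.7, -0.18] [ 0.5093 -0.2972  0.1132]
24 0 [0.001, 0.001, 0.001, 3.7, -0.99, -0.18] [ 0.509  -0.3002  0.108 ]
18 0 [0.001, 0.001, 0.001, 4.25, -1.23, -0.18] [ 0.5087 -0.3025  0.1025]
12 0 [0.001, 0.001, 0.001, 4.82, -1.41, -0.18] [ 0.5085 -0.3043  0.0968]
6 4 [0.001, 0.001, 0.071, 5.34, -1.61, -0.18] [ 0.5083 -0.3063  0.0916]
0 8 [0.001, 0.001, 0.141, 5.91, -1.81, -0.18] [ 0.5081 -0.3084  0.086 ]
-6 12 [0.001, 0.001, 0.21, 6.48, -1.96, -0.18] [ 0.5079 -0.3098  0.0802]
-12 15 [0.001, 0.001, 0.263, 7.07, -2.06, -0.18] [ 0.5078 -0.3108  0.0743]
```

>>> jog_arm(series=[0, 0, 0, 1.2, 0, -0.1, 255, 0, 0, 0, 2.2, -0.1, -0.15, 255, 0, 0, 0, 2.7, -0.4, -0.15, 255, 0, 0, 0, 3.2, -0.7, -0.15, 255, 0, 0, 0, 3.7, -1, -0.15, 255, 0, 0, 0, 4.25, -1.25, -0.15, 255, 0, 0, 0, 4.8, -1.4, -0.15, 255, 0, 0, 0.07, 5.35, -1.6, -0.15, 255, 0, 0, 0.14, 5.9, -1.8, -0.15, 255, 0, 0, 0.14, 5.9, -1.8, -0.15, 255])

```text
time_s: 24.5
ee_pos: [0.507, -0.3101, 0.0839]
ee_rot: [0.197, 1.559, 0.022]
force: [0.2, -0.2, 0.1]
finger_gap: 0.005
```

```bash
python3 st.py
python3 - <<'E'
from arc import *
rows(-1,[(0,8,0),(-6,12,0),(-12,15,0),(-18,18,0),(-24,21,0),(-30,24,0),(-35,25,0),(-40,25,0),(-45,25,0),(-45,25,-5)])
E
```

```text
24.5 [ 0.507  -0.3101  0.0839] [ 0.17 -0.21  0.12] [-0.16  -0.078  0.029] [[0.015, 0.111, 0.994], [0.138, 0.984, -0.112], [-0.99, 0.139, -0.001]] 0.005306315006073444
0 8 [-0.003, -0.0, 0.0, -0.18, 0.21, 0.09] [ 0.5081 -0.3084  0.086 ]
-6 12 [-0.003, -0.0, 0.07, 0.37, -0.02, 0.09] [ 0.5079 -0.3098  0.0802]
-12 15 [-0.003, -0.0, 0.122, 0.94, -0.2, 0.09] [ 0.5078 -0.3108  0.0743]
-18 18 [-0.003, 0.0, 0.175, 1.5, -0.32, 0.09] [ 0.5077 -0.3112  0.0686]
-24 21 [-0.003, 0.0, 0.227, 2.06, -0.38, 0.09] [ 0.5078 -0.3111  0.063 ]
-30 24 [-0.003, 0.0, 0.279, 2.59, -0.4, 0.09] [ 0.5078 -0.3105  0.0577]
-35 25 [-0.003, 0.0, 0.297, 2.99, -0.41, 0.09] [ 0.5079 -0.3101  0.0537]
-40 25 [-0.003, 0.0, 0.297, 3.35, -0.24, 0.09] [ 0.5081 -0.3079  0.0504]
-45 25 [-0.003, 0.0, 0.297, 3.68, -0.03, 0.09] [ 0.5084 -0.3054  0.0474]
-45 25 [-0.003, 0.0, 0.297, 4.16, 0.11, 0.09] [ 0.5086 -0.3033  0.0429]
```

>>> jog_arm(series=[0, 0, 0.07, 0.4, 0, 0.1, 255, 0, 0, 0.12, 0.95, -0.2, 0.1, 255, 0, 0, 0.175, 1.5, -0.3, 0.1, 255, 0, 0, 0.23, 2.05, -0.35, 0.1, 255, 0, 0, 0.28, 2.6, -0.4, 0.1, 255, 0, 0, 0.3, 3, -0.4, 0.1, 255, 0, 0, 0.3, 3.35, -0.25, 0.1, 255, 0, 0, 0.3, 3.35, -0.25, 0.1, 255])

```text
time_s: 25.5
ee_pos: [0.5086, -0.3066, 0.051]
ee_rot: [0.427, 1.518, 0.259]
force: [-0.5, -0.3, 0.1]
finger_gap: 0.004
```

>>> jog_arm(series=[0, 0, 0, 0.2, 0.05, 0, 255, 0, 0, 0, 0.4, 0.1, 0, 255, 0, 0, 0, 0.6, 0.1, 0, 255, 0, 0, 0, 0.6, 0.1, 0, 255])

```text
time_s: 26.0
ee_pos: [0.5092, -0.3037, 0.0465]
ee_rot: [0.427, 1.517, 0.258]
force: [-1.7, -2.6, 3.2]
finger_gap: 0.005
```

>>> jog_arm(series=[0, 0, 0, 0.1, 0.05, 0, 255, 0, 0, 0, 0.25, 0.05, 0, 255, 0, 0, 0, 0.25, 0.05, 0, 255])

```text
time_s: 26.38
ee_pos: [0.5094, -0.3031, 0.0448]
ee_rot: [0.426, 1.516, 0.257]
force: [-1.9, -6.3, 6.9]
finger_gap: 0.007
```

```bash
python3 st.py
```

```text
26.375 [ 0.5094 -0.3031  0.0448] [-1.9  -6.27  6.9 ] [-0.738  0.159  0.068] [[0.048, 0.099, 0.994], [0.421, 0.9, -0.11], [-0.906, 0.424, 0.002]] 0.006590132798810201
```

>>> jog_arm(series=[0, 0, 0, -2, -0.3, 0, 255, 0, 0, 0, -5, -0.3, 0, 255, 0, 0, 0, -10, -0.3, 0, 255, 0, 0, -0.15, -14, 0, 0, 255, 0, 0, -0.3, -16, 0, 0, 255, 0, 0, -0.44, -18, 0, 0, 255, 0, 0, -0.44, -18, 0, 0, 255, 0, 0, -0.44, -18, 0, 0, 255])

```text
time_s: 27.38
ee_pos: [0.5005, -0.3773, 0.2057]
ee_rot: [0.089, 1.571, -0.083]
force: [-0.4, 0.4, -1.2]
finger_gap: 0.004
```

```bash
python3 st.py
python3 - <<'E'
from h import *
a=ctrl.camera("scene");b=ctrl.camera("top")
f=lambda I,u,v,w:cv2.resize(I[v-w*3//4:v+w*3//4,u-w:u+w],(400,300),interpolation=cv2.INTER_CUBIC)
cv2.imwrite("pics/down.png",np.hstack([f(a["frame"],80,268,40),f(b["frame"],417,208,40)]))
e=np.array([.109,.994,0]);C=np.array([.5161,-.2350,.0583])
for sg in(1,-1):
  for th in(-30,-37,-45):
    t=np.radians(th)
    print(sg,th,[((proj(a,C+sg*e*(.024+s*np.cos(t))+[0,0,.0135+s*np.sin(t)])-[40,238])*5).round(0).tolist() for s in(0,.062)],[((proj(b,C+sg*e*(.024+s*np.cos(t))+[0,0,.0135+s*np.sin(t)])-[377,178])*5).round(0).tolist() for s in(0,.062)])
E
```

```text
27.375 [ 0.5005 -0.3773  0.2057] [-0.39  0.44 -1.15] [-0.022 -0.09   0.021] [[-0.001, 0.11, 0.994], [0.004, 0.994, -0.11], [-1.0, 0.004, -0.002]] 0.003944520845600543
1 -30 [[270.0, 161.0], [430.0, 156.0]] [[146.0, 122.0], [13.0, 118.0]]
1 -37 [[270.0, 161.0], [424.0, 169.0]] [[146.0, 122.0], [18.0, 121.0]]
1 -45 [[270.0, 161.0], [413.0, 185.0]] [[146.0, 122.0], [25.0, 125.0]]
-1 -30 [[138.0, 211.0], [16.0, 318.0]] [[248.0, 135.0], [334.0, 159.0]]
-1 -37 [[138.0, 211.0], [34.0, 322.0]] [[248.0, 135.0], [320.0, 159.0]]
-1 -45 [[138.0, 211.0], [56.0, 326.0]] [[248.0, 135.0], [302.0, 160.0]]
```

View pics/down.png

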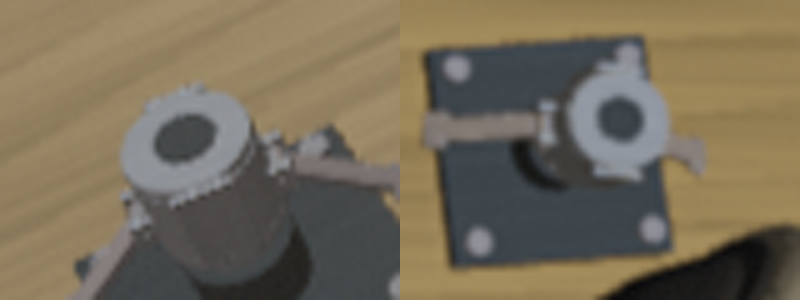

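Both arms look down and the coupling is still home, with the cap centre at scene (77,266) as before. Arm b met a stiff stop at 9 N. Arm a only saw 5 N, so I press it once more to be sure.

Run:
```python
from arc import *
rows(1,[(-45,25,110),(-45,25,40),(-45,25,5)])
```

```text
-45 25 [-0.001, -0.003, -0.44, 5.9, 26.11, -0.01] [ 0.5289 -0.1184  0.1471]
-45 25 [-0.001, -0.003, -0.44, 12.23, 23.13, 0.01] [ 0.5257 -0.1478  0.0837]
-45 25 [-0.001, -0.003, -0.44, 15.4, 21.64, 0.02] [ 0.5241 -0.1625  0.0519]
```

>>> jog_arm(series=[0, 0, 0, 0, 10, 0, 255, 0, 0, 0, 0, 18, 0, 255, 0, 0, -0.15, 0, 26, 0, 255, 0, 0, -0.3, 0, 26, 0, 255, 0, 0, -0.44, 0, 26, 0, 255, 0, 0, -0.44, 3, 26, 0, 255, 0, 0, -0.44, 6, 26.1, 0, 255, 0, 0, -0.44, 9, 24.6, 0, 255, 0, 0, -0.44, 12.2, 23.1, 0, 255, 0, 0, -0.44, 14, 22.3, 0, 255, 0, 0, -0.44, 15.4, 21.6, 0, 255, 0, 0, -0.44, 15.4, 21.6, 0, 255])

```text
time_s: 28.98
ee_pos: [0.5236, -0.1639, 0.0516]
ee_rot: [-0.26, 1.569, -0.432]
force: [0.3, 0.1, 0.0]
finger_gap: 0.001
```

>>> jog_arm(series=[0, 0, 0, 0.3, 0, 0, 255, 0, 0, 0, 0.6, 0, 0, 255, 0, 0, 0, 0.7, 0, 0, 255, 0, 0, 0, 0.7, 0, 0, 255])

```text
time_s: 29.48
ee_pos: [0.5247, -0.1661, 0.0472]
ee_rot: [-0.261, 1.564, -0.431]
force: [1.1, 3.2, 2.9]
finger_gap: 0.006
```

>>> jog_arm(series=[0, 0, 0, 0.1, 0, 0, 255, 0, 0, 0, 0.2, 0, 0, 255, 0, 0, 0, 0.2, 0, 0, 255])

```text
time_s: 29.85
ee_pos: [0.5247, -0.1667, 0.0452]
ee_rot: [-0.26, 1.564, -0.431]
force: [1.1, 7.0, 5.1]
finger_gap: 0.003
```

>>> jog_arm(series=[0, 0, 0, 0.1, 0, 0, 255, 0, 0, 0, 0.15, 0, 0, 255, 0, 0, 0, 0.15, 0, 0, 255])

```text
time_s: 30.22
ee_pos: [0.5248, -0.167, 0.0441]
ee_rot: [-0.26, 1.563, -0.43]
force: [-0.0, 9.8, 8.6]
finger_gap: 0.008
```

Arm a now gives 13 N with a stiff rise, so it is on its stop. I retreat and take a last look.

>>> jog_arm(series=[0, 0, 0, -1, 0.2, 0, 255, 0, 0, 0, -4, 0.3, 0, 255, 0, 0, 0, -9, 0.3, 0, 255, 0, 0, 0, -15, 0.3, 0, 255, 0, 0, 0.1, -20, 0.3, 0, 255, 0, 0, 0.1, -20, 0.3, 0, 255, 0, 0, 0.1, -20, 0.3, 0, 255, 0, 0, 0.1, -20, 0.3, 0, 255])

```text
time_s: 31.22
ee_pos: [0.5326, -0.0806, 0.2214]
ee_rot: [-0.182, 1.575, -0.353]
force: [0.2, -0.5, -0.8]
finger_gap: 0.004
```

```bash
python3 st.py
python3 - <<'E'
from h import *
a=ctrl.camera("scene");b=ctrl.camera("top")
f=lambda I,u,v,w:cv2.resize(I[v-w*3//4:v+w*3//4,u-w:u+w],(400,300),interpolation=cv2.INTER_CUBIC)
cv2.imwrite("pics/final.png",np.hstack([f(a["frame"],84,268,44),f(b["frame"],417,208,40)]))
E
```

```text
31.225 [ 0.5326 -0.0806  0.2214] [ 0.24 -0.55 -0.83] [ 0.149 -0.149  0.012] [[-0.04, 0.103, 0.994], [-0.332, 0.937, -0.11], [-0.943, -0.334, -0.004]] 0.00414551822055651
```

View pics/final.png

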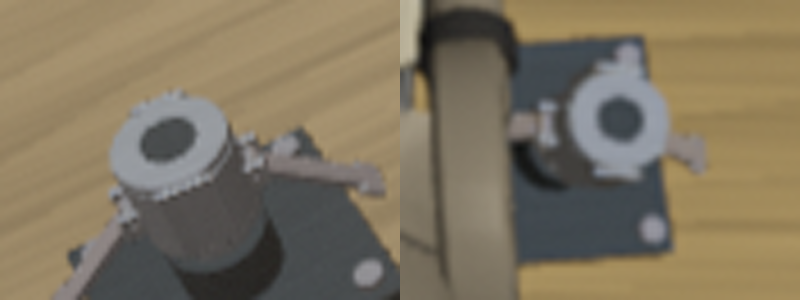

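The last view shows the coupling upright and home. Arm a's tip is at scene (122.5,274.6), against (122.6,275) predicted for its -45° stop. Arm b is down as well. Handing in.

```bash
python3 -c "
from workcell import ctrl
print(ctrl.sign_off())"
```

```text
the job is handed in; nothing more can be done
None
```

The silver coupling is on the adaptor, pushed home and locked with both cam arms down, and the job is handed in at about 31 s of the 72 s allowed. Sign-off gives no verdict, so the points below are from my own checks.

- **Push home:** The adaptor load peaked at about 19–20 N, or roughly 6.5 mm of sink, below the 10 mm limit. The last push and the ease-off both followed about 3 N/mm. The heights from force and from arm position agreed, so I took the mouth to be on the shoulder with both arms still raised.
- **Arm a:** The first press met only about 5 N, so I pressed it again and it met a stiff stop at about 13 N. Its tip in the last scene view was within 0.5 pixel of the position predicted for the -45° stop.
- **Arm b:** It met a stiff stop at about 9 N. The two views disagree slightly: the scene view read about -41°, while the top view fitted -45°. Both are past the -39° that 1.38 rad requires.
- **Coupling at the end:** It looks upright, and its cap centre stayed within 0.5 pixel of where it was when first seated (compared before arm a's second press). The gripper was clear of it, with no contact force.
- **Bystanders:** I routed all moves clear of them but did not measure their positions again at the end.
- **Calibration:** The two cameras disagreed by 3–7 mm in x. I corrected for that, and the fit went in without jamming.

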